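# Hang the stowed lamp reflector on the cart rail and slide it to the pointer

### The job

The aluminium lamp reflector is stowed with its handle in the narrow gap between the two red tubs: lift it out by its hook, stand it upright in the middle of the cork pad and let go of it. Then take it again by the flat handle tab, hook it over the lower bar of the two-bar rail where the label strip does not cover the bar (handle towards the robot), and slide it along under the strip until its hook is in line with the pointer clip; leave it hanging there, still and let go. Do not tip the lamp over, and leave the bowl, the leaf hide and the spray bottle where they stand.

Things in the scene. Friction and masses are not known exactly. Their poses are not given: they have to be found in the camera images.
- lamp: Aluminium lamp reflector, 0.12 kg: dome 110 mm across, 52 high, standing mouth-down, holder on top (radius 18, to z = 72), rigid steel bracket in the lamp's x-z plane: strap at x = -15 mm up to a hook over the axis, and a handle arm (8 thick in y, z = 83 to 93) to -x, ending in an upright tab. Starts with arm and tab in the gap of the tubs. Origin: centre of the mouth, z up
- lamp_hook (a point): On the lamp at (0, 0, 134) mm: where the bar's axis lies in the seated hook. The hook is an inverted V roof, outer top at lamp z = 147, 16 mm wide in y (pinch it across that from above), mouth 24 mm wide, open downwards, its tip on the +x side (x = 12 to 23, ends at z = 105; strap at x = -18 to -12). Axes as the lamp's
- lamp_tab (a point): On the lamp at (-75, 0, 100) mm: middle of the handle tab, which spans lamp x = -87 to -63, z = 83 to 120 mm and is 8 mm thick in y (pinch across that). Axes as the lamp's
- tubs: Two red plastic tubs with closed flip lids, fixed side by side, each 76 x 55 mm, 125 high. Origin on the cart top under the stowed lamp's axis: in this frame they stand at x = -136 to -60 mm, y = 10 to 65 and -65 to -10, leaving a 20 mm gap along x, open at the top. The lamp starts at this origin with the same yaw (within 0.03 rad)
- pad: Round cork pad, 150 mm across, 5 mm thick, fixed; origin at the centre of its underside
- gallery: Two-bar steel rail on two posts, fixed; origin on the cart top under the middle. Bars along y, 12 mm in diameter, 460 mm long, axes 210 mm and 305 mm above the cart, the one above the other; 14 mm posts at y = +-230 mm with 36 mm feet
- rail_mid (a point): Middle of the lower bar, on its axis; y along the bar, x away from the robot, z up
- strip: Blank aluminium label strip, an upright plate 170 mm long (y), 6 thick (12 at its edge), hung from the upper bar on one side of the middle. Origin on the lower bar's axis below the strip's middle. Its lower edge is 28 mm above that axis: a seated hook passes below it but cannot be lifted on or off there
- pointer: Grey plastic pointer clip on the upper bar at the label strip, 22 mm wide, its pointed end (a small downward arrow on both faces) 36 mm above the lower bar's axis; origin on the lower bar's axis right below the point: this is the mark
- tong_clip: Spring clip pinning a feeding tong (150 mm long) along the upper bar, fixed, on the other side of the middle; origin on the lower bar's axis; nothing of it is lower than 90 mm above that axis
- bowl: Basalt-coloured ceramic bowl, 110 mm across, 45 mm high, loose, on the cart near or under the rail; origin centre of its underside
- hide: Dark green plastic leaf-shaped hide, 135 mm long (its x) by 88 mm, 47 mm high, loose, near or under the rail; origin centre of its underside
- mister: White spray bottle, 54 mm across, 150 mm high, loose, standing between tubs and pad; origin centre of its underside
Not all that is in view belongs to the job. There is more than one size of the lamp; the one meant has the size given above.

How it is judged:
By the outcome, as a careful person would: the job done as asked, in the order asked, and still so for the second after the job is handed in, with the robot touching nothing.
It also fails if it takes over 72 s, if anything falls off the work surface, if the arm or the gripper's body presses on something with over 40 N, if the wrist force passes 120 N, or if a joint passes its speed limit or range.

### The arm

A 6-joint arm with a two-finger parallel gripper is mounted at the origin on the work surface. World frame = base frame: x ahead of the robot, y to its left, z up, the work surface at z = 0. Lengths are in mm, angles in rad, forces in N, time in s.
With the tool pointing down it reaches from about 275 to 750 mm from the base axis. Payload 10.2 kg.
Tool frame: the origin (TCP) lies midway between the tips of the shut fingers; the grasp point (between the pads) lies 19 mm behind it; z points along the fingers, y is the line along which they close (so a half turn about z gives the same grasp; the last joint's range is limited). The gripper opens to 85 mm and grips with 20 to 120 N. Pads are 22 mm wide; open, the fingers measure 114 mm over their backs; the gripper's body (76 mm by 85 mm) begins 54 mm behind the grasp point. The pads swing forward as they close: fully open they stand 13 mm farther back than shut.
Start: joints at [1.096, 0.313, 1.498, -0, 1.331, -0.223], TCP at [130.815, 508.447, 231.294] pointing down, gripper open.
Joint ranges: [-2.94, 2.94], [-0.97, 2.17], [0.19, 2.56], [-1.23, 4.37], [0.02, 3.11], [-2.88, 2.88]. Speed limits (rad/s): [2.39, 2.39, 3.01, 3.14, 3.14, 3.14].

### API

Orientations are given as a unit quaternion [w, x, y, z].
In Python, from rig import ctrl gives the robot as it stands.
- The arm moves only by the tool arm_command, never from a script. Its argument "increments" is a list of rows, each an object with "dr": the turn, a rotation vector about the tool's x, y, z in units of pi/4 rad (1.0 is pi/4 rad), a list of three; "offset": the shift along the tool's x, y, z in units of 120 mm (1.0 is 120 mm), a list of three; "hand": the opening, from -1 (shut) to 1 (fully open). A call has 1 to 8 rows; each row shifts and turns the commanded pose from where the row before left it, along the tool's axes as they then stand; what a row does not reach is not made up. A row lasts 1/10 s, in which the tool goes at most 50 mm and 8.59 degrees, less where a joint would pass 70% of its speed; a pose out of reach is approached as far as the arm can. A call with a number of a shift or a turn outside -1 to 1 is refused whole. A call with a gripper value outside its range is refused whole. The fingers move at their own pace and stop on an object; "grip_force" is the grip in N (left out, the last holds). Time passes only in rows, so rows that do not move let the fingers close. It gives the time, the measured TCP pose, the force, the opening and the grip force at its end, in the units of the state.
- ctrl.sense(): the state, without advancing time (a new reading comes with each control period).
- ctrl.capture(name): name is "side" or "top"; returns the picture (420x560x3 uint8, red, green, blue); there is no depth.
- ctrl.camera_info(name): a dict with "K" (3x3 intrinsics, pixels), "dist" ([k1, k2, p1, p2, k3] as OpenCV has them; the pictures are not rectified), "R" (3x3) and "t" (3): a world point X has camera coordinates R X + t. Camera axes: x right, y down, z forward; pixel columns grow to the right and rows downward; lengths in mm; the calibration is good to about 2 mm. A picture is of the moment at which its call begins. camera_info takes no time and is no camera call.
- ctrl.finish_job(): hands the job in; it is judged then, once.
The state is a dict: "time_s": time; "joints": joint angles; "dq": joint speeds; "tau": joint torques, N m; "eef_pos": TCP position; "ee_rot": TCP orientation; "force": force on the tool from outside, world axes, zero at the start; "wrist_torque": the same for the moment, N m; "grip_width": opening from 0.0 (shut) to 1.0 (fully open); "grip_force": force on a finger pad.
Only numpy, scipy, OpenCV 4.12 (cv2) and the standard library are available. Lean on these libraries where they do the work, as an engineer would, in place of code of your own. Each camera call takes 0.05 s, during which the arm holds its last target. There are 200 camera calls.

## Working session

There is one attempt and no reset: what is moved stays moved. The work goes in short steps, Python scripts to look and compute and a tool call to move; the robot and the scene stay as the last step left them, time stands still between calls to the robot, and variables do not carry over. Pictures are saved under pics/ and viewed, at most 10 in all, crops included, and the job is handed in when it is done.

Besides the shell and the picture viewer there is one more tool, called in YAML: its name, and indented under it one key for each argument. arm_command: Moves the arm, as the interface text tells. Shifts and turns lie within -1 to 1; 1 stands for 120 mm of shift or pi/4 rad of turn. Its arguments: {"type":"object","properties":{"increments":{"type":"array"},"grip_force":{"type":"number"}},"required":["increments"]}

```bash
ls; mkdir -p pics; python3 - <<'E'
from rig import ctrl
import cv2,json,numpy as np
s=ctrl.sense();print(s)
for n in("side","top"):
    im=ctrl.capture(n);cv2.imwrite(f"pics/{n}0.png",im[:,:,::-1]);print(n,ctrl.camera_info(n))
E
```

```text
pics
{'time_s': 0.0, 'joints': array([ 1.09556187e+00,  3.13472590e-01,  1.49846809e+00, -1.31786866e-05,
        1.33100743e+00, -2.23391948e-01]), 'dq': array([ 0.00148092,  0.00162879,  0.0001536 , -0.00040909,  0.00124173,
       -0.00042953]), 'tau': array([-1.11493631e-03, -4.12267363e+01, -2.59747857e+01, -1.84453438e-04,
        4.16890369e-03, -2.56121012e-05]), 'eef_pos': array([130.70805493, 508.18925007, 230.71185201]), 'ee_rot': array([-2.25940662e-04,  1.25587162e-01,  9.92082358e-01, -6.38988338e-04]), 'force': array([0.22335955, 0.11597184, 0.94291065]), 'wrist_torque': array([-0.00297109,  0.00676252,  0.01593444]), 'grip_force': 0.0, 'grip_width': 0.9981900904805494}
side {'K': array([[508.47362652,   0.        , 275.56898531],
       [  0.        , 508.47362652, 217.99603395],
       [  0.        ,   0.        ,   1.        ]]), 'dist': array([-0.06203128,  0.        ,  0.        ,  0.        ,  0.        ]), 'R': array([[ 0.86960896, -0.49362633, -0.01064465],
       [-0.38015532, -0.65564166, -0.65239248],
       [ 0.31505902,  0.57137297, -0.75780654]]), 't': array([-507.76398559,  234.60292759, 1169.30258637])}
top {'K': array([[389.93381574,   0.        , 280.15725909],
       [  0.        , 389.93381574, 208.54848839],
       [  0.        ,   0.        ,   1.        ]]), 'dist': array([-0.02072296,  0.        ,  0.        ,  0.        ,  0.        ]), 'R': array([[ 0.02451515, -0.99957493, -0.01577856],
       [-0.9979938 , -0.02354868, -0.05876931],
       [ 0.05837277,  0.01718764, -0.99814689]]), 't': array([-81.78453165, 530.59362759, 929.9768835 ])}
```

View pics/side0.png

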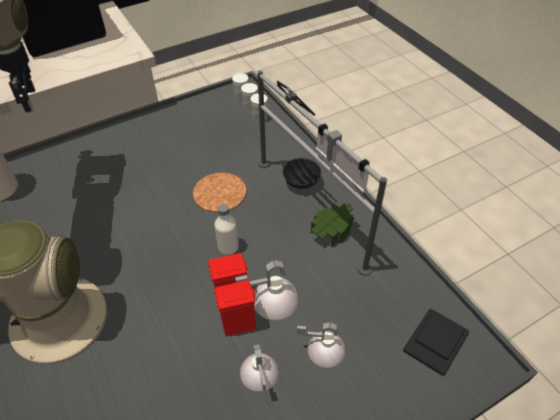

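View pics/top0.png

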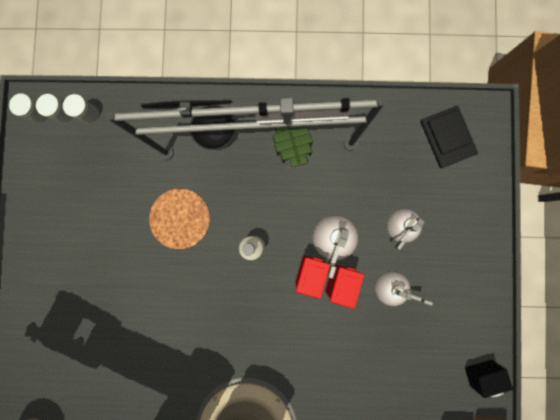

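Candidate lamps in the top view are A (336,237), large with its arm in the tub gap, B (405,225) and C (394,290), both smaller and free. In the side view they are A (275,295), B (326,348) and C (259,372). A matches the description. The rail runs across the top, with the strip at about (305,120), the pointer at about (287,108) and the pad at (180,218). Next I'll check the choice in a close crop and measure.

```bash
cat > h.py <<'E'
import numpy as np, cv2
from rig import ctrl
I={n:ctrl.camera_info(n) for n in("side","top")}
def ray(n,p):
    c=I[n];u=cv2.undistortPoints(np.array([[p]],float),c["K"],c["dist"])[0,0]
    return -c["R"].T@c["t"], c["R"].T@np.array([u[0],u[1],1])
def plane(n,p,z,ax=2):
    o,d=ray(n,p);return o+d*(z-o[ax])/d[ax]
def tri(ps,pt):
    (a,d),(b,e)=ray("side",ps),ray("top",pt)
    s=np.linalg.lstsq(np.c_[d,-e],b-a,rcond=None)[0]
    p,q=a+d*s[0],b+e*s[1];return (p+q)/2,np.linalg.norm(p-q)
def proj(n,X):
    c=I[n];return cv2.projectPoints(np.array(X,float).reshape(-1,1,3),cv2.Rodrigues(c["R"])[0],c["t"],c["K"],c["dist"])[0][:,0]
E
python3 - <<'E'
from h import *
np.set_printoptions(precision=1,suppress=True)
T=cv2.imread("pics/top0.png");S=cv2.imread("pics/side0.png")
def big(m,k=2):
    cs=cv2.findContours(m,cv2.RETR_EXTERNAL,cv2.CHAIN_APPROX_NONE)[0];return sorted(cs,key=cv2.contourArea)[::-1][:k]
hsv=cv2.cvtColor(T,cv2.COLOR_BGR2HSV)
red=((hsv[...,0]<6)|(hsv[...,0]>174))&(hsv[...,1]>200)&(hsv[...,2]>180)
for c in big(red.astype(np.uint8)):
    w=np.array([plane("top",p[0],125)[:2] for p in c]);print("tub",cv2.minAreaRect(w.astype(np.float32)))
ck=(hsv[...,0]>6)&(hsv[...,0]<20)&(hsv[...,1]>120)
for c in big(ck.astype(np.uint8),2):
    w=np.array([plane("top",p[0],5)[:2] for p in c]);print("cork",cv2.fitEllipse(w.astype(np.float32)))
a=cv2.resize(T[215:315,280:440],None,fx=5,fy=5,interpolation=cv2.INTER_CUBIC)
cv2.imwrite("pics/a.png",a)
b=cv2.resize(T[75:170,100:400],(800,253),interpolation=cv2.INTER_CUBIC)
c=cv2.resize(S[65:215,240:400],None,fx=3.4/2*1.3,fy=2.21,interpolation=cv2.INTER_CUBIC)
o=np.zeros((600,800,3),np.uint8);o[:253]=b;o[260:260+c.shape[0],:c.shape[1]]=c
d=cv2.resize(S[240:345,200:350],None,fx=2.8,fy=2.8,interpolation=cv2.INTER_CUBIC);o[260:260+d.shape[0],370:370+d.shape[1]]=d
cv2.imwrite("pics/b.png",o);print(c.shape)
E
```

```text
tub ((384.20318603515625, -201.26202392578125), (28.3646297454834, 64.47296905517578), 42.049835205078125)
tub ((418.5014953613281, -153.38885498046875), (19.48015022277832, 5.518955707550049), 75.54051971435547)
cork ((819.1784057617188, -693.53564453125), (168.58929443359375, 413.3499755859375), 93.9906234741211)
cork ((503.200927734375, 178.99887084960938), (146.4844207763672, 146.67584228515625), 7.5766096115112305)
(332, 354, 3)
```

View pics/a.png

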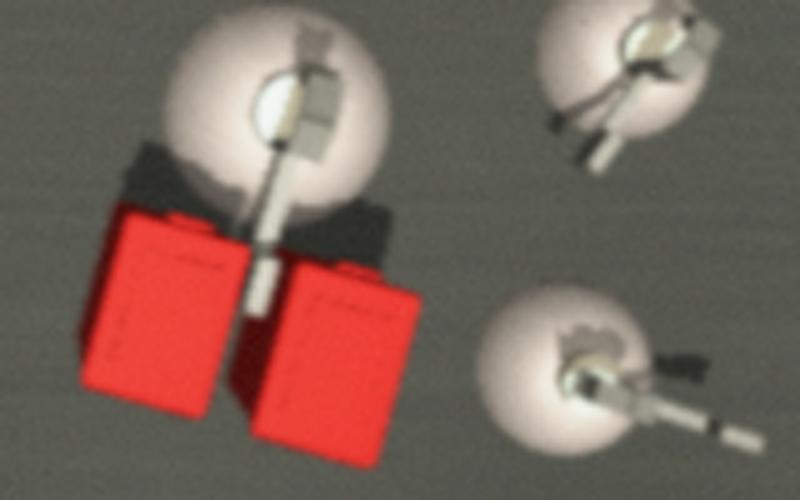

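View pics/b.png

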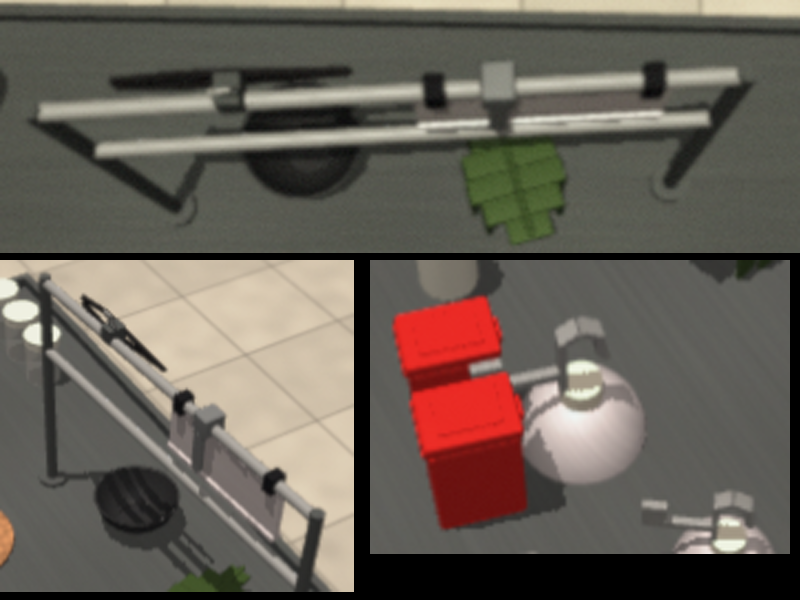

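The crop shows that lamp A (hook roof centre at about (343.8,238.2) in the top view) has its arm going into the gap and is visibly larger than B and C, so it is the right one. The rail crop shows the lower bar, the strip on its right half with the pointer on it, the tong on the left, and bowl and hide beneath.

```bash
python3 - <<'E'
from h import *
np.set_printoptions(precision=1,suppress=True)
A=lambda x,y:(280+x/5-.4,215+y/5-.4)
B=lambda x,y:(100+x/2.667-.3,75+y/2.667-.3)
C=lambda x,y:(240+x/2.21-.3,65+(y-260)/2.21-.3)
D=lambda x,y:(200+(x-370)/2.8-.3,240+(y-260)/2.8-.3)
for t in([(122,205),(250,245),(203,418),(82,383)],[(300,262),(422,297),(375,468),(253,436)]):
    w=np.array([plane("top",A(*p),125)[:2] for p in t]);e=np.roll(w,-1,0)-w
    print("tub",w.mean(0),np.linalg.norm(e,axis=1),"yaw",np.arctan2((w[0]-w[3])[1],(w[0]-w[3])[0]),np.arctan2((w[1]-w[2])[1],(w[1]-w[2])[0]))
print("ridge",plane("top",A(319,116),147),"tri",tri(D(580,322),A(319,116)))
print("ridge ends",plane("top",A(303,113),147),plane("top",A(335,119),147))
print("arm tab top",plane("top",A(258,290),120))
print("roof ends",[plane("top",A(*p),140)[:2] for p in((308,68),(342,72),(327,160),(294,153))])
print("dome bottom ctr", plane("top",A(278,108),20))
print("low bar",plane("top",B(100,150),210),plane("top",B(705,120),210))
print("up bar",plane("top",B(40,112),305),plane("top",B(738,76),305))
print("up side",tri(C(318,517),B(738,76)),tri(C(44,278),B(40,112)))
print("ptr tri",tri(C(201,466),B(500,131)),"top",plane("top",B(500,131),246))
print("strip edges low",plane("top",B(418,127),238),plane("top",B(663,115),238))
print("bowl",plane("top",B(303,140),45),"hide",plane("top",B(514,190),40))
print("mister",plane("top",(250,246),150))
E
```

```text
tub [ 382.2 -142.8] [56.8 75.4 53.1 76.9] yaw -0.2003198686309168 -0.24777549191419032
tub [ 361.8 -216.4] [53.5 74.5 53.  75.8] yaw -0.24754922060983686 -0.2549347679562545
ridge [ 467.1 -203.7  147. ] tri (array([ 467.5, -203.7,  148. ]), np.float64(0.7825205103476744))
ridge ends [ 468.2 -197.1  147. ] [ 466.  -210.3  147. ]
arm tab top [ 392.2 -182.9  120. ]
roof ends [array([ 486.9, -199.8]), array([ 485.6, -214.1]), array([ 448.8, -208.4]), array([ 451.4, -194.6])]
dome bottom ctr [ 468.9 -202.6   20. ]
low bar [667.  212.1 210. ] [ 698.  -231.3  210. ]
up bar [667.1 214.8 305. ] [ 699.  -233.5  305. ]
up side (array([ 703. , -235.7,  300.5]), np.float64(5.0675827468242565)) (array([662.8, 210.2, 316.1]), np.float64(2.4310209653920896))
ptr tri (array([677.8, -83.7, 254.5]), np.float64(7.539427350406675)) top [676.6 -82.1 246. ]
strip edges low [680.5 -24.3 238. ] [ 692.7 -196.3  238. ]
bowl [721.2  94.7  45. ] hide [681. -95.  40.]
mister [445.5 -10.9 150. ]
```

arm_command:
  increments:
    - {"dr": [0, 0, 0], "offset": [-0.26, -0.31, 0], "hand": 1}
    - {"dr": [0, 0, 0], "offset": [-0.26, -0.31, 0], "hand": 1}
    - {"dr": [0, 0, 0], "offset": [-0.26, -0.31, 0], "hand": 1}
    - {"dr": [0, 0, 0], "offset": [-0.26, -0.31, 0], "hand": 1}
    - {"dr": [0, 0, 0], "offset": [-0.26, -0.31, 0], "hand": 1}
    - {"dr": [0, 0, 0], "offset": [-0.26, -0.31, 0], "hand": 1}
    - {"dr": [0, 0, 0], "offset": [-0.26, -0.31, 0], "hand": 1}
    - {"dr": [0, 0, 0], "offset": [-0.26, -0.31, 0], "hand": 1}
  grip_force: 60

```text
time_s: 0.9
eef_pos: [298.6, 156.3, 231.3]
ee_rot: [0.0, 0.125, 0.992, 0.0]
force: [0.9, 1.1, 0.5]
grip_width: 1.002
grip_force: 0.0
```

arm_command:
  increments:
    - {"dr": [0, 0, 0], "offset": [-0.26, -0.31, 0], "hand": 1}
    - {"dr": [0, 0, 0], "offset": [-0.26, -0.31, 0], "hand": 1}
    - {"dr": [0, 0, 0], "offset": [-0.26, -0.31, 0], "hand": 1}
    - {"dr": [0, 0, 0], "offset": [-0.26, -0.31, 0], "hand": 1}
    - {"dr": [0, 0, 0], "offset": [-0.26, -0.31, 0], "hand": 1}
    - {"dr": [0, 0, 0], "offset": [-0.26, -0.31, 0], "hand": 1}
    - {"dr": [0, 0, 0], "offset": [-0.26, -0.31, 0], "hand": 1}
    - {"dr": [0, 0, 0], "offset": [0, 0, 0], "hand": 1}

```text
time_s: 1.7
eef_pos: [446.1, -152.7, 230.2]
ee_rot: [-0.0, 0.128, 0.992, -0.0]
force: [0.3, 1.3, 0.1]
grip_width: 0.998
grip_force: 0.0
```

```bash
cat >> h.py <<'E'
from scipy.spatial.transform import Rotation as Ro
def st():
    s=ctrl.sense();q=s["ee_rot"];return s,Ro.from_quat([q[1],q[2],q[3],q[0]])
def go(X,yaw=None):
    "rest of the way to world X in tool axes/units; yaw = wanted yaw of the tool y line"
    s,R=st();M=R.as_matrix()
    print("t",round(s["time_s"],2),"pos",s["eef_pos"].round(1),"F",s["force"].round(1),"grip",round(s["grip_width"],3),round(s["grip_force"],1),"tool yaw",round(np.arctan2(-M[0,1],M[1,1]),3),"tilt",(M[:2,2]).round(3))
    print("units",(M.T@(np.array(X)-s["eef_pos"])/120).round(3), "joint6",s["joints"].round(2))
    if yaw is not None: print("dz turn units",round((np.arctan2(-M[0,1],M[1,1])-yaw)/(np.pi/4),3))
E
python3 - <<'E'
from h import *
go([467.2,-203.6,122],-0.26)
np.set_printoptions(precision=1,suppress=True)
# rail plane from the two bars (top view), and pointer/strip pixels cast on it
B=lambda x,y:(100+x/2.667-.3,75+y/2.667-.3)
C=lambda x,y:(240+x/2.21-.3,65+(y-260)/2.21-.3)
a,b=plane("top",B(100,150),210),plane("top",B(705,120),210);yv=(a-b)/np.linalg.norm(a-b);n=np.cross(yv,[0,0,1])
mid=(a+b)/2;print("mid",mid,"yaw",np.arctan2(-yv[0],yv[1]),np.linalg.norm(a-b))
for nm,c,p in(("tip top","top",B(500,131)),("block top L","top",B(483,62)),("block top R","top",B(515,62)),("tip side","side",C(201,466)),("strip l","top",B(418,127)),("strip r","top",B(663,115)),("strip side r","side",C(280,538)),("strip side l","side",C(170,447))):
    o,d=ray(c,p);x=o+d*((mid-o)@n)/(d@n);print(nm,x,"s",(x-mid)@yv)
E
```

```text
t 1.7 pos [ 446.1 -152.7  230.2] F [0.3 1.3 0.1] grip 0.998 0.0 tool yaw -0.256 tilt [-0.001 -0.   ]
units [-0.278 -0.365  0.902] joint6 [-0.58  0.2   1.65 -0.    1.29 -1.89]
dz turn units 0.005
mid [682.5  -9.6 210. ] yaw 0.06977577942219883 444.46211362200955
tip top [687.5 -82.  206.8] s -72.5320364877895
block top L [686.8 -71.6 356.6] s -62.16446272760797
block top R [688.1 -90.5 353.9] s -81.11379050516092
tip side [687.2 -77.2 246.3] s -67.7546810754572
strip l [683.5 -23.4 227.7] s -13.845389756941215
strip r [ 695.6 -197.9  228. ] s -188.73125800805389
strip side r [ 695.9 -201.8  247.1] s -192.6780319094935
strip side l [683.6 -24.9 233.8] s -15.377750402685919
```

arm_command:
  increments:
    - {"dr": [0, 0, 0.005], "offset": [-0.139, -0.182, 0], "hand": 1}
    - {"dr": [0, 0, 0], "offset": [-0.139, -0.183, 0], "hand": 1}
    - {"dr": [0, 0, 0], "offset": [0, 0, 0.3], "hand": 1}
    - {"dr": [0, 0, 0], "offset": [0, 0, 0.3], "hand": 1}
    - {"dr": [0, 0, 0], "offset": [0, 0, 0.3], "hand": 1}
    - {"dr": [0, 0, 0], "offset": [0, 0, 0], "hand": 1}
    - {"dr": [0, 0, 0], "offset": [0, 0, 0], "hand": 1}

```text
time_s: 2.4
eef_pos: [466.5, -199.1, 124.2]
ee_rot: [-0.0, 0.127, 0.992, 0.0]
force: [0.1, -0.7, 1.1]
grip_width: 0.998
grip_force: 0.0
```

```bash
python3 - <<'E'
from h import *
go([467.2,-203.6,122],-0.26)
S=ctrl.capture("side")[:,:,::-1]
cv2.imwrite("pics/c.png",cv2.resize(S[200:350,180:380],(800,600),interpolation=cv2.INTER_CUBIC))
E
```

```text
t 2.4 pos [ 466.5 -199.1  124.2] F [ 0.1 -0.7  1.1] grip 0.998 0.0 tool yaw -0.255 tilt [-0.  0.]
units [-0.015 -0.035  0.018] joint6 [-0.63  0.39  1.69  0.    1.06 -1.95]
dz turn units 0.006
```

View pics/c.png

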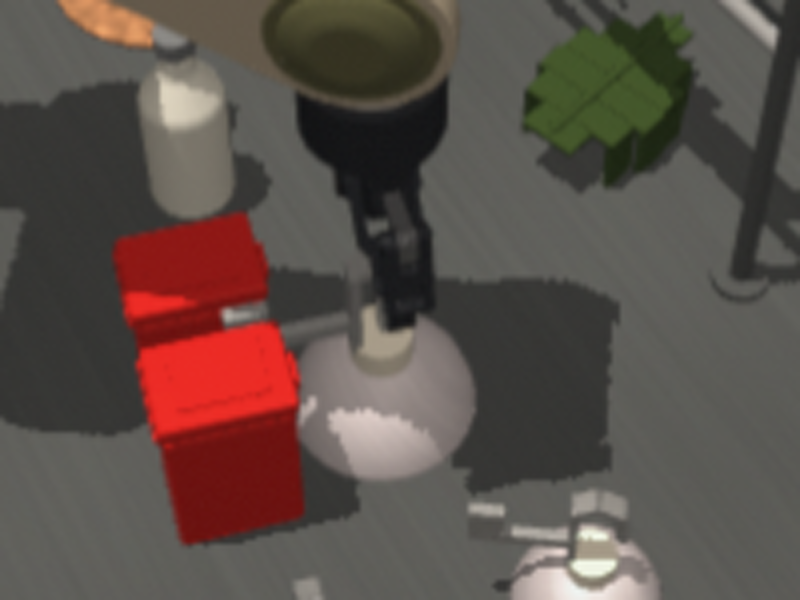

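The gripper straddles the hook, with the near finger at crop (405,290) and lamp and tubs undisturbed. I'll trim 4 mm and close.

arm_command:
  increments:
    - {"dr": [0, 0, 0.005], "offset": [-0.015, -0.035, 0.018], "hand": 1}
    - {"dr": [0, 0, 0], "offset": [0, 0, 0], "hand": -1}
    - {"dr": [0, 0, 0], "offset": [0, 0, 0], "hand": -1}
    - {"dr": [0, 0, 0], "offset": [0, 0, 0], "hand": -1}
    - {"dr": [0, 0, 0], "offset": [0, 0, 0], "hand": -1}
    - {"dr": [0, 0, 0], "offset": [0, 0, 0], "hand": -1}
    - {"dr": [0, 0, 0], "offset": [0, 0, 0], "hand": -1}
    - {"dr": [0, 0, 0], "offset": [0, 0, 0], "hand": -1}

```text
time_s: 3.25
eef_pos: [467.1, -204.0, 121.3]
ee_rot: [0.0, 0.129, 0.992, -0.0]
force: [-0.6, -0.5, 2.3]
grip_width: 0.173
grip_force: 58.7
```

arm_command:
  increments:
    - {"dr": [0, 0, 0], "offset": [0, 0, 0], "hand": -1}
    - {"dr": [0, 0, 0], "offset": [0, 0, 0], "hand": -1}
    - {"dr": [0, 0, 0], "offset": [0, 0, 0], "hand": -1}

```text
time_s: 3.55
eef_pos: [467.1, -204.0, 121.3]
ee_rot: [0.0, 0.129, 0.992, -0.0]
force: [0.2, -2.1, 3.5]
grip_width: 0.17
grip_force: 58.8
```

arm_command:
  increments:
    - {"dr": [0, 0, 0], "offset": [0, 0, -0.1], "hand": -1}
    - {"dr": [0, 0, 0], "offset": [0, 0, -0.1], "hand": -1}
    - {"dr": [0, 0, 0], "offset": [0, 0, -0.1], "hand": -1}
    - {"dr": [0, 0, 0], "offset": [0, 0, -0.1], "hand": -1}
    - {"dr": [0, 0, 0], "offset": [0, 0, -0.1], "hand": -1}
    - {"dr": [0, 0, 0], "offset": [0, 0, -0.2], "hand": -1}
    - {"dr": [0, 0, 0], "offset": [0, 0, -0.25], "hand": -1}
    - {"dr": [0, 0, 0], "offset": [0, 0, -0.25], "hand": -1}

```text
time_s: 4.35
eef_pos: [466.8, -203.6, 266.9]
ee_rot: [-0.0, 0.129, 0.992, 0.0]
force: [0.9, -1.0, -1.3]
grip_width: 0.172
grip_force: 58.7
```

arm_command:
  increments:
    - {"dr": [0, 0, 0], "offset": [0, 0, -0.25], "hand": -1}
    - {"dr": [0, 0, 0], "offset": [0, 0, -0.1], "hand": -1}
    - {"dr": [0, 0, 0], "offset": [0, 0, 0], "hand": -1}

```text
time_s: 4.65
eef_pos: [467.3, -204.0, 308.4]
ee_rot: [0.001, 0.129, 0.992, -0.001]
force: [-0.5, -1.4, -1.9]
grip_width: 0.17
grip_force: 58.8
```

```bash
python3 - <<'E'
from h import *
go([503.2,179,300],0.07)
S=ctrl.capture("side")[:,:,::-1]
cv2.imwrite("pics/d.png",cv2.resize(S[120:345,180:480],(800,600),interpolation=cv2.INTER_CUBIC))
E
```

```text
t 4.65 pos [ 467.3 -204.   308.4] F [-0.5 -1.4 -1.9] grip 0.17 58.8 tool yaw -0.26 tilt [ 0.002 -0.002]
units [0.53  3.162 0.065] joint6 [-0.64  0.23  1.4   0.    1.5  -1.95]
dz turn units -0.42
```

View pics/d.png

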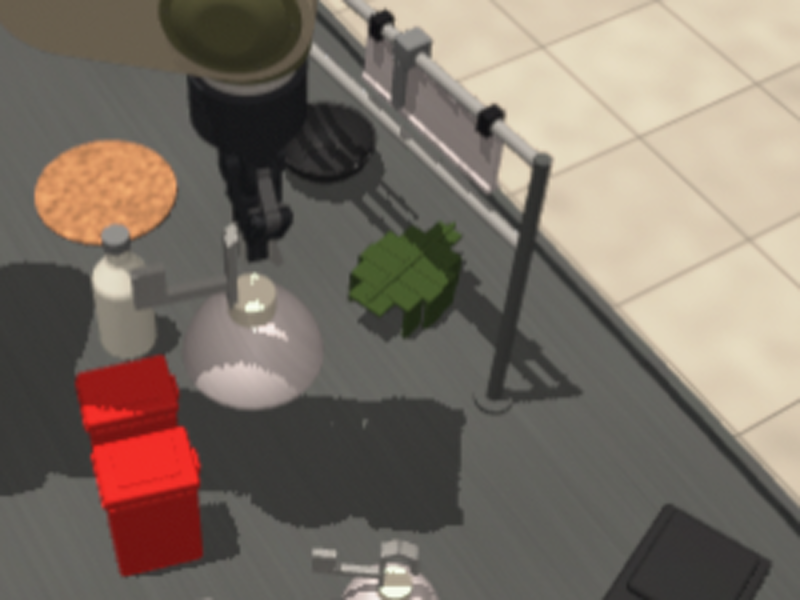

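The lamp is level and clear above the tubs, its dome at crop (255,340) and the pad at crop (105,190). I'll carry it above the bottle to the pad.

arm_command:
  increments:
    - {"dr": [0, 0, 0], "offset": [0.03, 0.16, 0], "hand": -1}
    - {"dr": [0, 0, 0], "offset": [0.05, 0.3, 0], "hand": -1}
    - {"dr": [0, 0, 0], "offset": [0.06, 0.36, 0], "hand": -1}
    - {"dr": [0, 0, 0], "offset": [0.06, 0.36, 0], "hand": -1}
    - {"dr": [0, 0, 0], "offset": [0.06, 0.36, 0], "hand": -1}
    - {"dr": [0, 0, 0], "offset": [0.06, 0.36, 0], "hand": -1}
    - {"dr": [0, 0, 0], "offset": [0.06, 0.36, 0], "hand": -1}
    - {"dr": [0, 0, 0], "offset": [0.06, 0.36, 0], "hand": -1}

```text
time_s: 5.5
eef_pos: [496.1, 115.4, 305.3]
ee_rot: [-0.002, 0.13, 0.992, -0.0]
force: [0.7, -0.6, -1.6]
grip_width: 0.171
grip_force: 58.7
```

arm_command:
  increments:
    - {"dr": [0, 0, 0], "offset": [0.06, 0.34, 0], "hand": -1}
    - {"dr": [0, 0, 0], "offset": [0.03, 0.2, 0], "hand": -1}
    - {"dr": [0, 0, -0.12], "offset": [0, 0, 0], "hand": -1}
    - {"dr": [0, 0, -0.15], "offset": [0, 0, 0], "hand": -1}
    - {"dr": [0, 0, -0.15], "offset": [0, 0, 0], "hand": -1}
    - {"dr": [0, 0, 0], "offset": [0, 0, 0], "hand": -1}
    - {"dr": [0, 0, 0], "offset": [0, 0, 0], "hand": -1}

```text
time_s: 6.2
eef_pos: [502.6, 178.9, 305.9]
ee_rot: [-0.001, -0.033, 0.999, -0.0]
force: [0.2, -0.2, -2.0]
grip_width: 0.173
grip_force: 58.8
```

```bash
python3 - <<'E'
from h import *
go([503.2,179,130],0.07)
E
```

```text
t 6.2 pos [502.6 178.9 305.9] F [ 0.2 -0.2 -2. ] grip 0.173 58.8 tool yaw 0.067 tilt [-0.002 -0.   ]
units [-8.000e-03  1.000e-03  1.466e+00] joint6 [ 0.12  0.29  1.33 -0.    1.52 -1.52]
dz turn units -0.004
```

arm_command:
  increments:
    - {"dr": [0, 0, 0], "offset": [-0.005, 0, 0.28], "hand": -1}
    - {"dr": [0, 0, 0], "offset": [0, 0, 0.32], "hand": -1}
    - {"dr": [0, 0, 0], "offset": [0, 0, 0.32], "hand": -1}
    - {"dr": [0, 0, 0], "offset": [0, 0, 0.28], "hand": -1}
    - {"dr": [0, 0, 0], "offset": [0, 0, 0.14], "hand": -1}
    - {"dr": [0, 0, 0], "offset": [0, 0, 0.08], "hand": -1}
    - {"dr": [0, 0, 0], "offset": [0, 0, 0.02], "hand": -1}
    - {"dr": [0, 0, 0], "offset": [0, 0, 0], "hand": -1}

```text
time_s: 7.0
eef_pos: [503.8, 179.0, 134.8]
ee_rot: [0.0, -0.035, 0.999, 0.0]
force: [0.5, -0.2, -0.4]
grip_width: 0.172
grip_force: 58.8
```

arm_command:
  increments:
    - {"dr": [0, 0, 0], "offset": [0, 0, 0.02], "hand": -1}
    - {"dr": [0, 0, 0], "offset": [0, 0, 0.01], "hand": -1}
    - {"dr": [0, 0, 0], "offset": [0, 0, 0.01], "hand": -1}
    - {"dr": [0, 0, 0], "offset": [0, 0, 0.0], "hand": -1}

```text
time_s: 7.4
eef_pos: [503.5, 179.0, 129.6]
ee_rot: [0.0, -0.035, 0.999, 0.0]
force: [0.4, -0.8, -1.3]
grip_width: 0.171
grip_force: 58.8
```

arm_command:
  increments:
    - {"dr": [0, 0, 0], "offset": [0, 0, 0.01], "hand": -1}
    - {"dr": [0, 0, 0], "offset": [0, 0, 0.01], "hand": -1}
    - {"dr": [0, 0, 0], "offset": [0, 0, 0.005], "hand": -1}
    - {"dr": [0, 0, 0], "offset": [0, 0, 0.0], "hand": -1}
    - {"dr": [0, 0, 0], "offset": [0, 0, 0.0], "hand": -1}

```text
time_s: 7.9
eef_pos: [503.5, 179.0, 126.5]
ee_rot: [0.0, -0.035, 0.999, 0.0]
force: [-0.1, 0.4, -0.6]
grip_width: 0.173
grip_force: 58.9
```

arm_command:
  increments:
    - {"dr": [0, 0, 0], "offset": [0, 0, 0.008], "hand": -1}
    - {"dr": [0, 0, 0], "offset": [0, 0, 0.0], "hand": -1}
    - {"dr": [0, 0, 0], "offset": [0, 0, 0.0], "hand": -1}

```text
time_s: 8.2
eef_pos: [503.9, 178.8, 126.2]
ee_rot: [0.001, -0.035, 0.999, -0.0]
force: [-0.7, -1.9, 6.6]
grip_width: 0.169
grip_force: 59.7
```

Contact reads 6.6 N, so the lamp is on the pad. I'll release, lift clear and look.

arm_command:
  increments:
    - {"dr": [0, 0, 0], "offset": [0, 0, -0.004], "hand": -0.5}
    - {"dr": [0, 0, 0], "offset": [0, 0, 0], "hand": 0.2}
    - {"dr": [0, 0, 0], "offset": [0, 0, 0.0], "hand": 1}
    - {"dr": [0, 0, 0], "offset": [0, 0, 0.0], "hand": 1}
    - {"dr": [0, 0, 0], "offset": [0, 0, 0.0], "hand": 1}
    - {"dr": [0, 0, 0], "offset": [0, 0, -0.2], "hand": 1}
    - {"dr": [0, 0, 0], "offset": [0, 0, -0.3], "hand": 1}
    - {"dr": [0, 0, 0], "offset": [0, 0, -0.3], "hand": 1}

```text
time_s: 9.0
eef_pos: [503.2, 179.0, 223.1]
ee_rot: [-0.0, -0.035, 0.999, -0.0]
force: [0.4, -0.1, -0.4]
grip_width: 0.997
grip_force: 0.0
```

arm_command:
  increments:
    - {"dr": [0, 0, 0], "offset": [0.4, 0, 0], "hand": 1}
    - {"dr": [0, 0, 0], "offset": [0.4, 0, 0.0], "hand": 1}
    - {"dr": [0, 0, 0], "offset": [0.4, 0, 0.0], "hand": 1}
    - {"dr": [0, 0, 0], "offset": [0, 0, 0.0], "hand": 1}

```text
time_s: 9.4
eef_pos: [355.1, 168.9, 221.7]
ee_rot: [-0.001, -0.036, 0.999, -0.0]
force: [0.2, 0.4, -0.4]
grip_width: 1.006
grip_force: 0.0
```

```bash
python3 - <<'E'
from h import *
go([428,184,105])
S=ctrl.capture("side")[:,:,::-1];T=ctrl.capture("top")[:,:,::-1]
cv2.imwrite("pics/side1.png",S);cv2.imwrite("pics/top1.png",T)
o=np.zeros((600,800,3),np.uint8)
o[:350,:400]=cv2.resize(T[150:237,130:230],(400,350),interpolation=cv2.INTER_CUBIC)   # x4
o[:350,400:]=cv2.resize(S[120:207,160:260],(400,350),interpolation=cv2.INTER_CUBIC)
o[350:,:400]=cv2.resize(T[85:147,250:350],(400,250),interpolation=cv2.INTER_CUBIC)
o[350:,400:]=cv2.resize(S[125:187,300:400],(400,250),interpolation=cv2.INTER_CUBIC)
cv2.imwrite("pics/e.png",o)
E
```

```text
t 9.4 pos [355.1 168.9 221.7] F [ 0.2  0.4 -0.4] grip 1.006 0.0 tool yaw 0.072 tilt [-0.002 -0.   ]
units [-0.617  0.082  0.972] joint6 [ 0.14  0.03  1.87  0.    1.25 -1.5 ]
```

View pics/e.png

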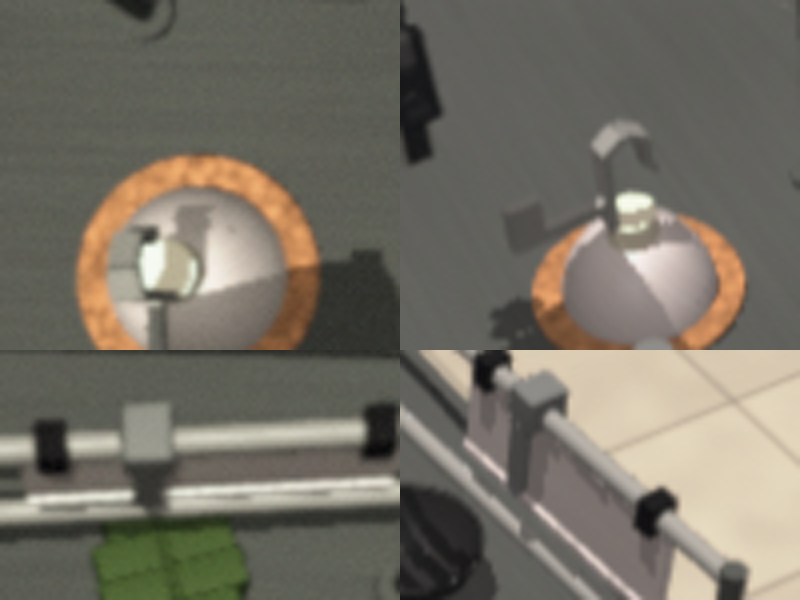

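The lamp stands upright in the middle of the pad, its roof at top crop (126,266). The pointer stem is at top crop (150,500), with its tip at side crop (518,490).

```bash
python3 - <<'E'
from h import *
np.set_printoptions(precision=1,suppress=True)
mid=np.array([682.5,-9.6,210]);y=np.array([-np.sin(.07),np.cos(.07),0]);x=np.array([np.cos(.07),np.sin(.07),0])
L=lambda X:np.array([(X-mid)@x,(X-mid)@y,X[2]-210])
t=lambda u,v:(250+u/4-.4,85+(v-350)/4.03-.4); s=lambda u,v:(300+(u-400)/4-.4,125+(v-350)/4.03-.4)
r=lambda u,v:(130+u/4-.4,150+v/4.023-.4); q=lambda u,v:(160+(u-400)/4-.4,120+v/4.023-.4)
for dx in(0,-6,-11):
    for nm,c,p in(("tip","top",t(150,505)),("tip","side",s(518,492)),("blk top face mid front","top",t(147,458)),("blk side top mid front","side",s(528,397))):
        o,d=ray(c,p);X=o+d*(((mid+dx*x)-o)@x)/(d@x);print(dx,nm,c,L(X))
print("tri",[ (L(a),e) for a,e in (tri(s(518,492),t(150,505)),tri(s(543,385),t(147,432)))])
print("low bar check: top pixels of bar at three columns", [L(plane("top",p,210)) for p in (t(20,510),t(200,503),t(390,492))])
# mister/lamp: hook ridge
print("ridge",plane("top",r(126,266),152),tri(q(625,122),r(126,266)))
print("arm", plane("top",r(157,340),98))
# tab ends from full pictures
T=cv2.imread("pics/top1.png");cv2.imwrite("pics/f.png",cv2.resize(T[195:265,140:220],(800,600),interpolation=cv2.INTER_CUBIC))
E
```

```text
0 tip top [ -0.  -72.4   2.1]
0 tip side [ -0.  -63.   26.7]
0 blk top face mid front top [  0.  -70.9  76.1]
0 blk side top mid front side [ -0.  -64.1  97.5]
-6 tip top [ -6.  -72.1  23.4]
-6 tip side [ -6.  -69.9  35.1]
-6 blk top face mid front top [ -6.  -70.6  95.3]
-6 blk side top mid front side [ -6.  -71.  105.1]
-11 tip top [-11.  -71.8  41.2]
-11 tip side [-11.  -75.6  42. ]
-11 blk top face mid front top [-11.  -70.4 111.3]
-11 blk side top mid front side [-11.  -76.7 111.5]
tri [(array([ -9.3, -72.3,  38.3]), np.float64(1.925874079540146)), (array([  1.8, -71.5, 109.7]), np.float64(2.7066993109243054))]
low bar check: top pixels of bar at three columns [array([ 1.3, -9. ,  0. ]), array([  0.4, -96.8,   0. ]), array([   1.2, -189.3,    0. ])]
ridge [503.6 176.2 152. ] (array([505. , 172.6, 160.4]), np.float64(3.7895525777011048))
arm [465.  174.7  98. ]
```

View pics/f.png

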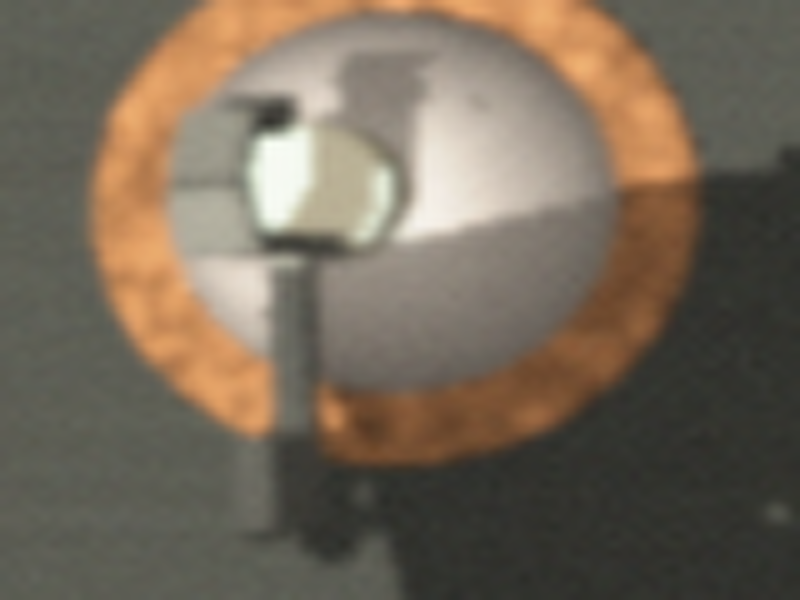

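The tab runs along crop (258,440–530), aligned with the arm. It matches the expected (428.7,173.6) given the release pose, so I'll go onto it.

arm_command:
  increments:
    - {"dr": [0, 0, 0], "offset": [-0.31, -0.002, 0], "hand": 1}
    - {"dr": [0, 0, 0], "offset": [-0.3, -0.002, 0], "hand": 1}
    - {"dr": [0, 0, 0], "offset": [0, 0, 0.3], "hand": 1}
    - {"dr": [0, 0, 0], "offset": [0, 0, 0.3], "hand": 1}
    - {"dr": [0, 0, 0], "offset": [0, 0, 0.3], "hand": 1}
    - {"dr": [0, 0, 0], "offset": [0, 0, 0.1], "hand": 1}
    - {"dr": [0, 0, 0], "offset": [0, 0, 0], "hand": 1}
    - {"dr": [0, 0, 0], "offset": [0, 0, 0], "hand": 1}

```text
time_s: 10.3
eef_pos: [434.0, 173.6, 102.4]
ee_rot: [0.0, -0.035, 0.999, 0.0]
force: [0.3, -0.4, 0.9]
grip_width: 1.001
grip_force: 0.0
```

```bash
python3 - <<'E'
from h import *
go([428.7,173.6,90],.07)
print(plane("top",(165.4,251.4),125),proj("top",[[428.7,173.6,125],[503.5,178.9,152]]))
E
```

```text
t 10.3 pos [434.  173.6 102.4] F [ 0.3 -0.4  0.9] grip 1.001 0.0 tool yaw 0.07 tilt [0.001 0.   ]
units [0.044 0.003 0.103] joint6 [ 0.13  0.34  1.83 -0.    0.97 -1.51]
dz turn units -0.0
[428.29444637 172.52345954 125.        ] [[164.90940904 251.19640712]
 [159.83539445 215.72850957]]
```

arm_command:
  increments:
    - {"dr": [0, 0, 0], "offset": [0.044, 0, 0.1], "hand": 1}
    - {"dr": [0, 0, 0], "offset": [0, 0, 0], "hand": -1}
    - {"dr": [0, 0, 0], "offset": [0, 0, 0], "hand": -1}
    - {"dr": [0, 0, 0], "offset": [0, 0, 0], "hand": -1}
    - {"dr": [0, 0, 0], "offset": [0, 0, 0], "hand": -1}
    - {"dr": [0, 0, 0], "offset": [0, 0, 0], "hand": -1}
    - {"dr": [0, 0, 0], "offset": [0, 0, 0], "hand": -1}
    - {"dr": [0, 0, 0], "offset": [0, 0, 0], "hand": -1}
  grip_force: 60

```text
time_s: 11.1
eef_pos: [427.9, 173.2, 90.4]
ee_rot: [0.0, -0.035, 0.999, 0.0]
force: [-0.0, -1.1, 3.8]
grip_width: 0.084
grip_force: 59.4
```

arm_command:
  increments:
    - {"dr": [0, 0, 0], "offset": [0, 0, 0], "hand": -1}
    - {"dr": [0, 0, 0], "offset": [0, 0, 0], "hand": -1}
    - {"dr": [0, 0, 0], "offset": [0, 0, -0.05], "hand": -1}
    - {"dr": [0, 0, 0], "offset": [0, 0, -0.1], "hand": -1}
    - {"dr": [0, 0, 0], "offset": [0, 0, -0.2], "hand": -1}
    - {"dr": [0, 0, 0], "offset": [0, 0, -0.3], "hand": -1}
    - {"dr": [0, 0, 0], "offset": [0, 0, -0.2], "hand": -1}
    - {"dr": [0, 0, 0], "offset": [0, 0, 0], "hand": -1}

```text
time_s: 11.9
eef_pos: [428.7, 173.5, 194.8]
ee_rot: [0.003, -0.035, 0.999, 0.0]
force: [-0.3, 0.1, -1.4]
grip_width: 0.089
grip_force: 58.7
```

```bash
python3 - <<'E'
from h import *
np.set_printoptions(precision=1,suppress=True)
x=np.array([np.cos(.07),np.sin(.07),0]);y=np.array([-np.sin(.07),np.cos(.07),0])
mid=np.array([683.5,-9.6,0])
s,R=st();off=75*x
# hook centre approached: at s=+35 along bar, 70 short of the bar
for nm,X in(("pre",mid+35*y-70*x-off+[0,0,207]),("over",mid+35*y-off+[0,0,207]),("seat",mid+35*y-off+[0,0,161])):
    print(nm,X);go(X,.07)
S=ctrl.capture("side")[:,:,::-1];cv2.imwrite("pics/side2.png",S);cv2.imwrite("pics/top2.png",ctrl.capture("top")[:,:,::-1])
cv2.imwrite("pics/g.png",cv2.resize(S[60:240,130:370],(800,600),interpolation=cv2.INTER_CUBIC))
E
```

```text
pre [536.4  15.2 207. ]
t 11.9 pos [428.7 173.5 194.8] F [-0.3  0.1 -1.4] grip 0.089 58.7 tool yaw 0.07 tilt [0. 0.]
units [-0.8 -1.4 -0.1] joint6 [ 0.1  0.2  1.7  0.   1.2 -1.5]
dz turn units 0.001
over [606.2  20.1 207. ]
t 11.9 pos [428.7 173.5 194.8] F [-0.3  0.1 -1.4] grip 0.089 58.7 tool yaw 0.07 tilt [0. 0.]
units [-1.4 -1.4 -0.1] joint6 [ 0.1  0.2  1.7  0.   1.2 -1.5]
dz turn units 0.001
seat [606.2  20.1 161. ]
t 11.9 pos [428.7 173.5 194.8] F [-0.3  0.1 -1.4] grip 0.089 58.7 tool yaw 0.07 tilt [0. 0.]
units [-1.4 -1.4  0.3] joint6 [ 0.1  0.2  1.7  0.   1.2 -1.5]
dz turn units 0.001
```

View pics/g.png

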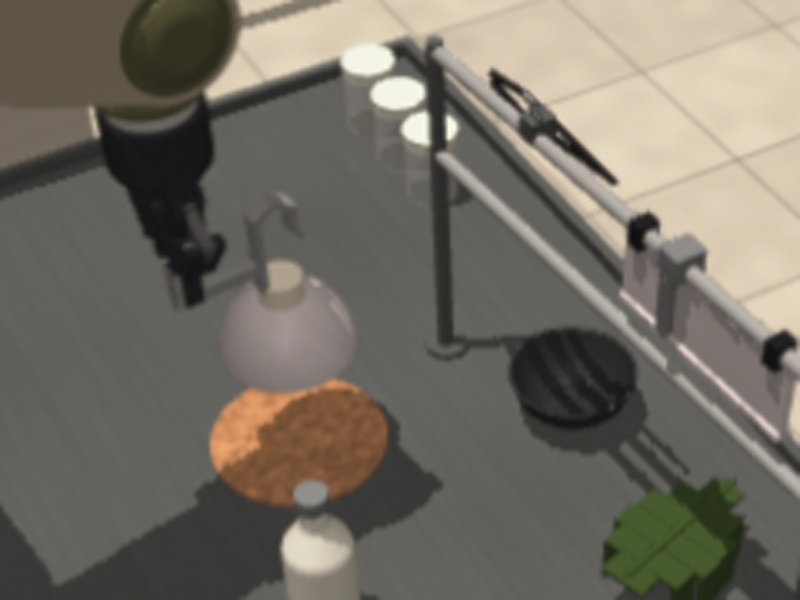

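The lamp hangs level in the grip by its tab, with the hook at crop (270,215) facing the rail. I'll move it to 70 mm short of the bar at s=+35, clear of the strip.

arm_command:
  increments:
    - {"dr": [0, 0, 0], "offset": [-0.1, -0.17, -0.05], "hand": -1}
    - {"dr": [0, 0, 0], "offset": [-0.16, -0.27, -0.05], "hand": -1}
    - {"dr": [0, 0, 0], "offset": [-0.16, -0.27, 0], "hand": -1}
    - {"dr": [0, 0, 0], "offset": [-0.16, -0.27, 0], "hand": -1}
    - {"dr": [0, 0, 0], "offset": [-0.12, -0.24, 0], "hand": -1}
    - {"dr": [0, 0, 0], "offset": [-0.1, -0.16, 0], "hand": -1}
    - {"dr": [0, 0, 0], "offset": [0, 0, 0], "hand": -1}
    - {"dr": [0, 0, 0], "offset": [0, 0, 0], "hand": -1}

```text
time_s: 12.8
eef_pos: [534.3, 14.9, 202.5]
ee_rot: [-0.002, -0.035, 0.999, 0.0]
force: [-0.1, 0.6, -1.0]
grip_width: 0.081
grip_force: 58.9
```

```bash
python3 - <<'E'
from h import *
go([606.2,20.1,207],.07)
S=ctrl.capture("side")[:,:,::-1];T=ctrl.capture("top")[:,:,::-1];cv2.imwrite("pics/top3.png",T);cv2.imwrite("pics/side3.png",S)
o=np.zeros((600,800,3),np.uint8)
o[:,:400]=cv2.resize(T[85:205,220:300],(400,600),interpolation=cv2.INTER_CUBIC)
o[:,400:]=cv2.resize(S[60:210,250:350],(400,600),interpolation=cv2.INTER_CUBIC)
cv2.imwrite("pics/i.png",o)
E
```

```text
t 12.8 pos [534.3  14.9 202.5] F [-0.1  0.6 -1. ] grip 0.081 58.9 tool yaw 0.07 tilt [-0.003  0.001]
units [-0.601  0.001 -0.04 ] joint6 [-0.19  0.36  1.51  0.    1.27 -1.83]
dz turn units -0.0
```

View pics/i.png

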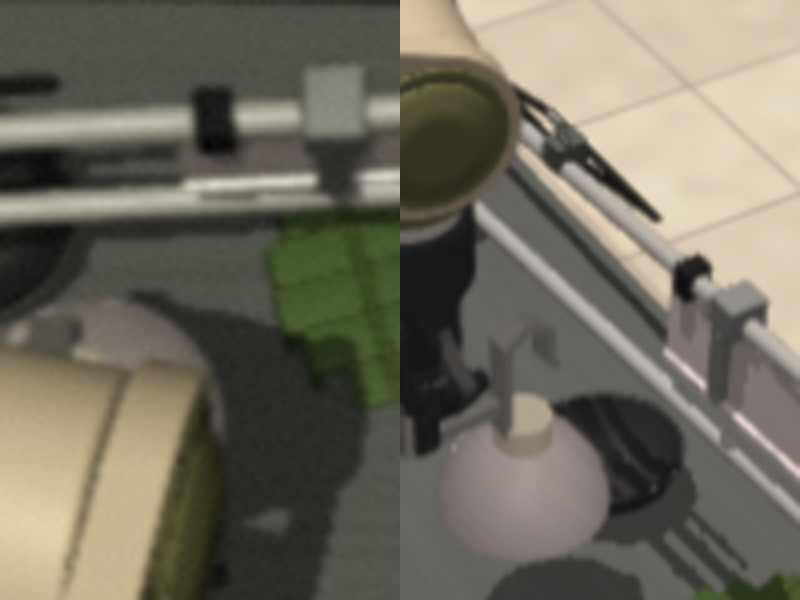

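The lamp is level 70 mm short of the bar (hook at side crop (525,335)), on the free side of the strip, whose left end is at top crop (185,185). Before going in I'll check numerically that the wrist clears the upper bar.

```bash
python3 - <<'E'
from h import *
np.set_printoptions(precision=1,suppress=True)
f=lambda u,v:(220+u/5-.4,85+v/5-.4)
for z in(300,350,400,450): print(z,[plane("top",f(*p),z)[:2] for p in((10,345),(120,360),(200,365))])
# hook roof top in side view vs. expected from the tool: lamp origin z= tcp-85.4
X=np.array([534.3,14.9,0])+75*np.array([.9976,.07,0])
print(proj("side",[X+[0,0,202.5-85.4+147],X+[0,0,202.5-85.4+134]]), "seen ridge ~",(250+(525-400)/4,60+325/4))
E
```

```text
300 [array([607.5,  28.6]), array([603.1,  -9.3]), array([602. , -36.7])]
350 [array([597.6,  19.9]), array([593.5, -15.1]), array([592.5, -40.4])]
400 [array([587.7,  11.3]), array([584. , -20.8]), array([583. , -44.1])]
450 [array([577.8,   2.6]), array([574.4, -26.6]), array([573.5, -47.8])]
[[279.5 139. ]
 [279.6 143.3]] seen ridge ~ (281.25, 141.25)
```

The wrist clears the rail by about 20 mm. I'll trim the height and go over the bar.

arm_command:
  increments:
    - {"dr": [0, 0, 0], "offset": [0, 0, -0.04], "hand": -1}
    - {"dr": [0, 0, 0], "offset": [-0.08, 0, 0], "hand": -1}
    - {"dr": [0, 0, 0], "offset": [-0.08, 0, 0], "hand": -1}
    - {"dr": [0, 0, 0], "offset": [-0.08, 0, 0], "hand": -1}
    - {"dr": [0, 0, 0], "offset": [0, 0, 0], "hand": -1}
    - {"dr": [0, 0, 0], "offset": [0, 0, 0], "hand": -1}

```text
time_s: 13.5
eef_pos: [563.7, 17.0, 208.7]
ee_rot: [-0.0, -0.035, 0.999, 0.0]
force: [-0.6, -0.3, -1.2]
grip_width: 0.088
grip_force: 58.8
```

```bash
python3 - <<'E'
from h import *
go([606.2,20.1,207],.07)
E
```

```text
t 13.5 pos [563.7  17.  208.7] F [-0.6 -0.3 -1.2] grip 0.088 58.8 tool yaw 0.071 tilt [-0.  0.]
units [-0.355  0.     0.014] joint6 [-0.18  0.42  1.41  0.    1.31 -1.82]
dz turn units 0.001
```

arm_command:
  increments:
    - {"dr": [0, 0, 0], "offset": [-0.06, 0, 0.01], "hand": -1}
    - {"dr": [0, 0, 0], "offset": [-0.07, 0, 0], "hand": -1}
    - {"dr": [0, 0, 0], "offset": [-0.07, 0, 0], "hand": -1}
    - {"dr": [0, 0, 0], "offset": [-0.07, 0, 0], "hand": -1}
    - {"dr": [0, 0, 0], "offset": [-0.06, 0, 0], "hand": -1}
    - {"dr": [0, 0, 0], "offset": [-0.02, 0, 0], "hand": -1}
    - {"dr": [0, 0, 0], "offset": [0, 0, 0], "hand": -1}

```text
time_s: 14.2
eef_pos: [605.8, 19.7, 207.4]
ee_rot: [-0.0, -0.035, 0.999, 0.0]
force: [0.4, -0.1, -1.4]
grip_width: 0.082
grip_force: 58.8
```

```bash
python3 - <<'E'
from h import *
go([606.2,20.1,161.4],.07)
np.set_printoptions(precision=1,suppress=True)
# numeric look: print coarse side-view gradient? predicted pixels of hook and bar at this s
x=np.array([np.cos(.07),np.sin(.07),0])
s,R=st();X=s["eef_pos"]+75*x;lz=s["eef_pos"][2]-85.4
print(proj("side",[X*[1,1,0]+[0,0,lz+147],X*[1,1,0]+23*x+[0,0,lz+105],X*[1,1,0]+[0,0,210]]),proj("top",[X*[1,1,0]+[0,0,lz+147]]))
E
```

```text
t 14.2 pos [605.8  19.7 207.4] F [ 0.4 -0.1 -1.4] grip 0.082 58.8 tool yaw 0.07 tilt [-0.  0.]
units [-0.003  0.003  0.383] joint6 [-0.16  0.51  1.27 -0.    1.36 -1.8 ]
dz turn units 0.0
[[304.9 126.2]
 [312.  136.4]
 [304.1 145.2]] [[227.8 116.9]]
```

arm_command:
  increments:
    - {"dr": [0, 0, 0], "offset": [0, 0, 0.04], "hand": -1}
    - {"dr": [0, 0, 0], "offset": [0, 0, 0.05], "hand": -1}
    - {"dr": [0, 0, 0], "offset": [0, 0, 0.05], "hand": -1}
    - {"dr": [0, 0, 0], "offset": [0, 0, 0.02], "hand": -1}
    - {"dr": [0, 0, 0], "offset": [0, 0, 0], "hand": -1}

```text
time_s: 14.7
eef_pos: [605.4, 19.7, 187.9]
ee_rot: [-0.001, -0.035, 0.999, 0.0]
force: [-0.5, 0.0, -0.9]
grip_width: 0.088
grip_force: 58.8
```

arm_command:
  increments:
    - {"dr": [0, 0, 0], "offset": [0, 0, 0.05], "hand": -1}
    - {"dr": [0, 0, 0], "offset": [0, 0, 0.05], "hand": -1}
    - {"dr": [0, 0, 0], "offset": [0, 0, 0.03], "hand": -1}
    - {"dr": [0, 0, 0], "offset": [0, 0, 0.0], "hand": -1}
    - {"dr": [0, 0, 0], "offset": [0, 0, 0], "hand": -1}

```text
time_s: 15.2
eef_pos: [605.7, 19.7, 172.9]
ee_rot: [0.0, -0.035, 0.999, -0.0]
force: [0.1, 0.8, -2.0]
grip_width: 0.088
grip_force: 58.8
```

arm_command:
  increments:
    - {"dr": [0, 0, 0], "offset": [0, 0, 0.03], "hand": -1}
    - {"dr": [0, 0, 0], "offset": [0, 0, 0.02], "hand": -1}
    - {"dr": [0, 0, 0], "offset": [0, 0, 0.01], "hand": -1}
    - {"dr": [0, 0, 0], "offset": [0, 0, 0.01], "hand": -1}
    - {"dr": [0, 0, 0], "offset": [0, 0, 0], "hand": -1}
    - {"dr": [0, 0, 0], "offset": [0, 0, 0], "hand": -1}

```text
time_s: 15.8
eef_pos: [605.7, 19.7, 164.5]
ee_rot: [0.0, -0.035, 0.999, -0.0]
force: [-0.1, -0.2, -0.5]
grip_width: 0.082
grip_force: 58.8
```

arm_command:
  increments:
    - {"dr": [0, 0, 0], "offset": [0, 0, 0.01], "hand": -1}
    - {"dr": [0, 0, 0], "offset": [0, 0, 0.008], "hand": -1}
    - {"dr": [0, 0, 0], "offset": [0, 0, 0], "hand": -1}
    - {"dr": [0, 0, 0], "offset": [0, 0, 0], "hand": -1}

```text
time_s: 16.2
eef_pos: [605.6, 19.7, 162.3]
ee_rot: [-0.0, -0.035, 0.999, 0.0]
force: [0.8, -0.6, -1.4]
grip_width: 0.086
grip_force: 59.0
```

arm_command:
  increments:
    - {"dr": [0, 0, 0], "offset": [0, 0, 0.008], "hand": -1}
    - {"dr": [0, 0, 0], "offset": [0, 0, 0.0], "hand": -1}
    - {"dr": [0, 0, 0], "offset": [0, 0, 0], "hand": -1}

```text
time_s: 16.5
eef_pos: [605.8, 19.7, 161.8]
ee_rot: [0.0, -0.035, 0.999, -0.0]
force: [-2.0, 0.7, 3.0]
grip_width: 0.085
grip_force: 59.6
```

arm_command:
  increments:
    - {"dr": [0, 0, 0], "offset": [0, 0, 0.008], "hand": -1}
    - {"dr": [0, 0, 0], "offset": [0, 0, 0.0], "hand": -1}
    - {"dr": [0, 0, 0], "offset": [0, 0, 0], "hand": -1}

```text
time_s: 16.8
eef_pos: [606.1, 19.7, 161.1]
ee_rot: [0.001, -0.035, 0.999, -0.0]
force: [-2.3, -0.3, 5.9]
grip_width: 0.085
grip_force: 59.9
```

Seated: contact came at 162 mm, against 161.4 expected. I'll ease x slightly and slide toward the mark.

arm_command:
  increments:
    - {"dr": [0, 0, 0], "offset": [0.006, 0, -0.004], "hand": -1}
    - {"dr": [0, 0, 0], "offset": [0, -0.03, 0.0], "hand": -1}
    - {"dr": [0, 0, 0], "offset": [0, -0.06, 0], "hand": -1}
    - {"dr": [0, 0, 0], "offset": [0, -0.06, 0], "hand": -1}
    - {"dr": [0, 0, 0], "offset": [0, -0.06, 0], "hand": -1}
    - {"dr": [0, 0, 0], "offset": [0, 0, 0], "hand": -1}

```text
time_s: 17.4
eef_pos: [606.7, -6.9, 160.8]
ee_rot: [-0.0, -0.034, 0.999, -0.0]
force: [-2.7, -2.8, 2.5]
grip_width: 0.09
grip_force: 59.4
```

arm_command:
  increments:
    - {"dr": [0, 0, 0], "offset": [0.006, -0.06, 0], "hand": -1}
    - {"dr": [0, 0, 0], "offset": [0, -0.08, 0.0], "hand": -1}
    - {"dr": [0, 0, 0], "offset": [0, -0.08, 0], "hand": -1}
    - {"dr": [0, 0, 0], "offset": [0, -0.08, 0], "hand": -1}
    - {"dr": [0, 0, 0], "offset": [0, -0.06, 0], "hand": -1}
    - {"dr": [0, 0, 0], "offset": [0, 0, 0], "hand": -1}

```text
time_s: 18.0
eef_pos: [609.3, -50.0, 161.0]
ee_rot: [0.0, -0.034, 0.999, -0.0]
force: [2.5, -1.8, 2.0]
grip_width: 0.086
grip_force: 59.5
```

arm_command:
  increments:
    - {"dr": [0, 0, 0], "offset": [0, -0.08, 0], "hand": -1}
    - {"dr": [0, 0, 0], "offset": [0, -0.08, 0.0], "hand": -1}
    - {"dr": [0, 0, 0], "offset": [0, -0.06, 0], "hand": -1}
    - {"dr": [0, 0, 0], "offset": [0, 0, 0], "hand": -1}
    - {"dr": [0, 0, 0], "offset": [0, 0, 0], "hand": -1}

```text
time_s: 18.5
eef_pos: [611.1, -75.8, 161.0]
ee_rot: [0.0, -0.034, 0.999, -0.001]
force: [3.2, -2.0, 3.4]
grip_width: 0.082
grip_force: 59.6
```

```bash
python3 - <<'E'
from h import *
np.set_printoptions(precision=1,suppress=True)
x=np.array([np.cos(.07),np.sin(.07),0]);y=np.array([-np.sin(.07),np.cos(.07),0]);mid=np.array([683.5,-9.6,210])
go(mid-71.8*y-75*x+[0,0,-49],.07)
s,R=st();X=s["eef_pos"]+75*x;print("hook s by tool",(X-mid)@y)
ctrl_im={n:ctrl.capture(n) for n in("side","top")}
for n,i in ctrl_im.items(): cv2.imwrite(f"pics/{n}4.png",i[:,:,::-1])
H=X*[1,1,0]+[0,0,223]
print(proj("side",[H-8*y,H,H+8*y]),proj("top",[H-8*y,H,H+8*y]))
E
```

```text
t 18.5 pos [611.1 -75.8 161. ] F [ 3.2 -2.   3.4] grip 0.082 59.6 tool yaw 0.069 tilt [ 0. -0.]
units [-0.  -0.1  0. ] joint6 [-0.3  0.6  1.3 -0.   1.3 -1.9]
dz turn units -0.001
hook s by tool -60.99611509536229
[[330.  165.8]
 [327.9 163.9]
 [325.8 161.9]] [[285.4 122. ]
 [281.2 122.2]
 [277.1 122.4]]
```

```bash
python3 - <<'E'
from h import *
g=lambda f:cv2.imread(f,0).astype(int)
for n,r,c in(("side",(150,186),(305,347)),("top",(106,136),(262,304))):
    a,b=g(f"pics/{n}1.png"),g(f"pics/{n}4.png")
    print(n,"cols",c,"rows",r)
    for v in range(*r):
        print(v,"".join("#" if abs(a[v,u]-b[v,u])>18 else "+" if abs(a[v,u]-b[v,u])>10 else "." for u in range(*c)), "".join("%x"%(b[v,u]//16) for u in range(*c)))
E
```

```text
side cols (305, 347) rows (150, 186)
150 ######################++++................ 11111111111111126666553333345656666666679a
151 ######################++++................ 111111111111111376665533333556667667665678
152 ######################+++................. 111111111111111377665533334556667767765557
153 ######################+++................. 111111111111111368766533334556567777776555
154 ######################+++................. 111111111111111367776533334566667777777655
155 ################.+####+++................. 111111111111111366677533334556667777777655
156 ################...####++......+.......... 111111111111111466667633334556666777777765
157 ###############.....##+++......#+......... 111111111111112566666533334556666777777776
158 ###############+....+#+++......##......... 111111111111114666666533334555666677777777
159 ################.....++++......##+........ 111111111111125666666543344555556677777777
160 +++##############..............##+........ 111111111111135666666654456665555677777777
161 ++++++#############............##+........ 11111111111124556666666556
[... 4212 characters left out ...]
########################### cccccccccccccccbcbbbbbbbbbbbbbbbbbbbbbbbaa
129 ########################################## cccccccccccccccccccbbbbbbbbbbbbbbbbbbbbbab
130 ########################################## ccccccccccccccccccccccbcbbbbbbbbbbbbbbbbbb
131 ########################################## ccccccccccccccccccccccccccbcbbbbbbbbbbbbbb
132 ########################################## cccccccccccccccccccccccccccccccbbbbbbbbbbb
133 ########################################## bcccbcccccccccccccccccccccccccbcccbbbbbbbb
134 ########################################## bbbbcccccccccccccccccccccccccccccccbbbbbbb
135 ########################################## bbbbbbcbbccccccccccccccccccccccccccccccbbb
```

arm_command:
  increments:
    - {"dr": [0, 0, 0], "offset": [-0.005, -0.04, 0], "hand": -1}
    - {"dr": [0, 0, 0], "offset": [0, -0.035, 0.0], "hand": -1}
    - {"dr": [0, 0, 0], "offset": [0, -0.015, 0], "hand": -1}
    - {"dr": [0, 0, 0], "offset": [0, 0, 0], "hand": -1}
    - {"dr": [0, 0, 0], "offset": [0, 0, 0], "hand": -1}

```text
time_s: 19.1
eef_pos: [612.2, -85.7, 160.8]
ee_rot: [0.0, -0.035, 0.999, -0.0]
force: [3.5, 0.3, 2.2]
grip_width: 0.089
grip_force: 59.6
```

```bash
python3 - <<'E'
from h import *
x=np.array([np.cos(.07),np.sin(.07),0]);y=np.array([-np.sin(.07),np.cos(.07),0]);mid=np.array([683.5,-9.6,210])
go(mid-71.8*y-75*x+[0,0,-49],.07)
E
```

```text
t 19.1 pos [612.2 -85.7 160.8] F [3.5 0.3 2.2] grip 0.089 59.6 tool yaw 0.07 tilt [ 0. -0.]
units [-0.012 -0.007 -0.002] joint6 [-0.33  0.57  1.29 -0.    1.27 -1.97]
dz turn units 0.0
```

arm_command:
  increments:
    - {"dr": [0, 0, 0], "offset": [0, -0.004, 0], "hand": -0.75}
    - {"dr": [0, 0, 0], "offset": [0, 0, 0], "hand": -0.7}
    - {"dr": [0, 0, 0], "offset": [0, 0, 0], "hand": -0.6}
    - {"dr": [0, 0, 0], "offset": [0, 0, 0], "hand": -0.4}
    - {"dr": [0, 0, 0], "offset": [0, 0, 0], "hand": 0}
    - {"dr": [0, 0, 0], "offset": [0, 0, 0], "hand": 0}
    - {"dr": [0, 0, 0], "offset": [0, 0, 0], "hand": 0}
    - {"dr": [0, 0, 0], "offset": [0, 0, 0], "hand": 0}

```text
time_s: 19.9
eef_pos: [612.2, -86.2, 160.8]
ee_rot: [-0.0, -0.035, 0.999, -0.0]
force: [0.2, -0.6, 0.3]
grip_width: 0.499
grip_force: 0.0
```

arm_command:
  increments:
    - {"dr": [0, 0, 0], "offset": [0.15, 0, 0], "hand": 0}
    - {"dr": [0, 0, 0], "offset": [0.3, 0, 0], "hand": 0}
    - {"dr": [0, 0, 0], "offset": [0.3, 0, 0], "hand": 0}
    - {"dr": [0, 0, 0], "offset": [0.3, 0, -0.2], "hand": 0}
    - {"dr": [0, 0, 0], "offset": [0.3, 0, -0.2], "hand": 0}
    - {"dr": [0, 0, 0], "offset": [0.3, 0, -0.2], "hand": 0}
    - {"dr": [0, 0, 0], "offset": [0, 0, -0.2], "hand": 0}
    - {"dr": [0, 0, 0], "offset": [0, 0, 0], "hand": 0}

```text
time_s: 20.7
eef_pos: [415.2, -100.7, 260.0]
ee_rot: [0.003, -0.035, 0.999, -0.002]
force: [0.4, -0.8, -0.2]
grip_width: 0.498
grip_force: 0.0
```

```bash
python3 - <<'E'
from h import *
go([0,0,0])
for n in("side","top"): cv2.imwrite(f"pics/{n}5.png",ctrl.capture(n)[:,:,::-1])
g=lambda f:cv2.imread(f,0).astype(int)
for n,r,c in(("side",(150,212),(290,350)),("top",(108,170),(256,316))):
    a,b=g(f"pics/{n}1.png"),g(f"pics/{n}5.png")
    print(n,"cols",c)
    for v in range(*r): print(v,"".join("#" if abs(a[v,u]-b[v,u])>18 else "." for u in range(*c)), "".join("%x"%(b[v,u]//16) for u in range(*c)))
E
```

```text
t 20.7 pos [ 415.2 -100.7  260. ] F [ 0.4 -0.8 -0.2] grip 0.498 0.0 tool yaw 0.069 tilt [ 0.006 -0.003]
units [3.406 1.085 2.144] joint6 [-0.51  0.07  1.72  0.    1.35 -2.15]
side cols (290, 350)
150 ............................................................ 6666666666666665689aba976668aba8777774444445556656666678aabb
151 ............................................................ 66666666666666655689abb976667abb97777444445565676666656789ab
152 ............................................................ 666666666666666655679abb976667adb97764444455666776776555789a
153 ............................................................ 6666666666666666655679abba96667adc97644444556567777776555689
154 ............................................................ 66666666666666666655679abbb86667acb9644444556667777776655568
155 ............................................................ 666666666666666666665679abba766679cc844444555667777777655566
156 ............................................................ 6666666666666666666665579aaa7656668c954444555677777777765566
157 ..................
[... 14039 characters left out ...]
......... 5555555555555555555555555555569bcb85322344444444445555555555
165 ..............................#####.#####................... 5555555555555555555555555555569bcb95322234444555555555555555
166 ..............................#####.#####................... 5555554555555555555555555555568bbb95333334455555555555555555
167 ..............................#####......................... 5555555555555555555555555555568bbb96445445555555555555555555
168 ..............................#####......................... 5555555545555555555555555555568aa986555555555555555555555555
169 ............................................................ 555555555555555555555555555555666655555555555555555555555555
```

```bash
python3 - <<'E'
from h import *
np.set_printoptions(precision=1,suppress=True,linewidth=150)
x=np.array([np.cos(.07),np.sin(.07),0]);y=np.array([-np.sin(.07),np.cos(.07),0]);mid=np.array([683.5,-9.6,210])
L=lambda X:np.array([(X-mid)@x,(X-mid)@y])
a,b=[cv2.imread(f"pics/top{k}.png",0).astype(float) for k in(1,5)]
u=np.arange(256,316)
def cen(v,lo,hi,base,sgn=1):
    w=np.clip(sgn*(b[v,lo:hi]-base),0,None);return (w*np.arange(lo,hi)).sum()/w.sum()
for v in(118,119,120,121,122,123): c=cen(v,278,298,105,-1);print("tip",v,round(c,2),L(plane("top",(c,v),246)))
for v in(162,163,164,165,166): c=cen(v,282,296,100);print("tab",v,round(c,2),L(plane("top",(c,v),196)))
print("holder shadow/strap",[round(cen(v,280,296,140,-1),2) for v in(132,133,134,135)])
for v in range(123,133): print(v,b[v,278:300].astype(int))
for p in((328.5,160.5),(329,160.5),(328.8,159.5)): print("tip side",L(plane("side",p,246)))
for s in(-72,):
    H=mid+s*y
    print("hook pred",proj("top",[H+8*y+13*[0,0,1][2]*np.array([0,0,1]),H-8*y+np.array([0,0,13]),H-15*x+np.array([0,0,-30]),H-75*x+np.array([0,0,-14]),H-9*x+np.array([0,0,36])]),"side ridge ends",proj("side",[H+8*y+np.array([0,0,13]),H-8*y+np.array([0,0,13]),H-15*x+8*y,H-15*x-8*y, H-9*x+np.array([0,0,36])]))
E
```

```text
tip 118 286.62 [ -1.  -71.4]
tip 119 286.83 [ -2.9 -71.7]
tip 120 286.86 [ -4.7 -71.6]
tip 121 286.88 [ -6.6 -71.6]
tip 122 286.85 [ -8.5 -71.4]
tip 123 287.4 [-10.5 -72.4]
tab 162 287.38 [-74.5 -69.5]
tab 163 287.83 [-76.5 -70.3]
tab 164 287.9 [-78.5 -70.3]
tab 165 287.99 [-80.5 -70.4]
tab 166 288.06 [-82.5 -70.4]
holder shadow/strap [np.float64(287.01), np.float64(286.89), np.float64(286.78), np.float64(286.75)]
123 [130 129 126 125 118 103  89  78  68  57  58  62  75  98 136 171 177 180 175 174 177 175]
124 [147 149 148 146 145 141 140 131 110  97  94  96 101 105 124 145 154 154 146 149 148 146]
125 [144 144 143 141 148 155 155 155 148 142 139 140 134 123 123 126 125 126 122 121 121 118]
126 [127 133 134 135 144 157 161 162 158 160 158 154 150 139 134 131 126 124 123 119 118 120]
127 [150 172 178 179 171 164 163 158 159 161 161 159 159 159 162 163 155 138 130 130 136 138]
128 [198 226 231 228 212 177 163 162 161 162 163 160 160 164 174 190 194 166 155 155 166 177]
129 [229 239 240 237 223 183 162 161 161 164 161 160 161 166 176 203 216 199 197 197 196 197]
130 [236 241 241 239 227 189 166 159 159 162 160 160 161 165 175 207 224 215 215 213 208 201]
131 [237 241 242 240 227 185 157 151 147 150 150 150 149 160 179 208 223 216 218 217 210 205]
132 [237 240 241 239 221 163 118 110 106 105 102 106 121 144 175 206 220 212 217 217 212 207]
tip side [-10.1 -71.6]
tip side [ -9.2 -72.2]
tip side [ -7.5 -69.3]
hook pred [[282.8 121.2]
 [291.1 120.8]
 [287.2 134.3]
 [288.7 162.2]
 [287.2 122.2]] side ridge ends [[329.3 164.3]
 [333.6 168.3]
 [323.8 170.9]
 [328.  174.9]
 [329.  160.4]]
```

The mark is at s=-71.7. The hanging hook measures -71.3±1, so it is in line. I'll let a little time pass, then check that it is still and that the loose items have not moved before handing in.

arm_command:
  increments:
    - {"dr": [0, 0, 0], "offset": [0, 0, 0], "hand": 0}
    - {"dr": [0, 0, 0], "offset": [0, 0, 0], "hand": 0}
    - {"dr": [0, 0, 0], "offset": [0, 0, 0], "hand": 0}
    - {"dr": [0, 0, 0], "offset": [0, 0, 0], "hand": 0}
    - {"dr": [0, 0, 0], "offset": [0, 0, 0], "hand": 0}
    - {"dr": [0, 0, 0], "offset": [0, 0, 0], "hand": 0}

```text
time_s: 21.4
eef_pos: [414.7, -100.0, 256.8]
ee_rot: [-0.0, -0.035, 0.999, 0.0]
force: [-0.2, 0.4, -0.8]
grip_width: 0.5
grip_force: 0.0
```

```bash
python3 - <<'E'
from h import *
N={n:ctrl.capture(n)[:,:,::-1] for n in("side","top")}
g=lambda i:cv2.cvtColor(np.ascontiguousarray(i),cv2.COLOR_BGR2GRAY).astype(int)
f=lambda n,k:g(cv2.imread(f"pics/{n}{k}.png"))
d=lambda a,b,r,c:int((abs(a-b)[r[0]:r[1],c[0]:c[1]]>25).sum())
print("lamp still",d(g(N["top"]),f("top",5),(108,170),(256,316)),d(g(N["side"]),f("side",5),(150,260),(290,360)))
for nm,n,r,c in(("bowl","side",(155,190),(280,325)),("hide","side",(200,245),(305,360)),("mister","side",(200,255),(212,242)),("mister top","top",(232,262),(236,266)),("bowl top","top",(115,152),(188,238))):
    print(nm,d(g(N[n]),f(n,0),r,c))
E
```

```text
lamp still 0 0
bowl 88
hide 1109
mister 189
mister top 386
bowl top 0
```

```bash
python3 - <<'E'
import cv2,numpy as np
def ext(n,k,lo,hi,r,c):
    h=cv2.cvtColor(cv2.imread(f"pics/{n}{k}.png"),cv2.COLOR_BGR2HSV)[r[0]:r[1],c[0]:c[1]]
    m=cv2.inRange(h,lo,hi);v,u=np.nonzero(m);return [int(t) for t in(v.min()+r[0],v.max()+r[0],u.min()+c[0],u.max()+c[0],len(v))]
for k in(0,1,3,5): print(k,"hide top",ext("top",k,(35,90,30),(70,255,255),(110,180),(260,330)),"hide side",ext("side",k,(35,90,30),(70,255,255),(190,260),(295,375)),"mister side bright",ext("side",k,(0,0,125),(179,70,255),(200,258),(208,245)))
E
```

```text
0 hide top [127, 166, 273, 311, 1154] hide side [204, 245, 311, 352, 1122] mister side bright [204, 251, 214, 235, 475]
1 hide top [126, 166, 273, 311, 1152] hide side [204, 245, 311, 352, 1114] mister side bright [200, 253, 210, 235, 704]
3 hide top [127, 166, 273, 311, 1157] hide side [204, 245, 311, 352, 1120] mister side bright [216, 252, 215, 235, 487]
5 hide top [148, 165, 292, 310, 92] hide side [207, 245, 312, 352, 527] mister side bright [204, 252, 214, 235, 675]
```

The hide, bowl and bottle are where they were; the differences come only from shadow and occlusion by the lamp. I'll hand in.

```bash
python3 -c "
from rig import ctrl
print(ctrl.finish_job())"
```

```text
the job is handed in; nothing more can be done
None
```

The job is handed in at about 21 s of the 72 s: the lamp stood upright on the cork pad and was let go, then hooked over the lower bar and slid under the strip to the pointer; it now hangs still and released, its hook within about 1 mm of the mark by my measurement, with the bowl, hide and bottle where they stood.

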